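Take the bar-grip battery pack out of the charging dock

ROBOT

A 6-joint arm with a two-finger parallel gripper is mounted at the origin on the work surface. World frame = base frame: x ahead of the robot, y to its left, z up, the work surface at z = 0. Lengths are in m, angles in rad, forces in N, time in s.
With the tool pointing down it reaches from about 0.3 to 0.875 m from the base axis. Payload 4.2 kg.
Tool frame: the origin (TCP) lies on the centre line of the jaws, within the pads' length; the fingertips stand 19 mm ahead of it and the grasp point (between the pads) is the TCP; z points along the fingers, y is the line along which they close (so a half turn about z gives the same grasp; the last joint's range is limited). The gripper opens to 85 mm and grips with 20 to 120 N. Pads are 22 mm wide; open, the fingers measure 114 mm over their backs; the gripper's body (76 mm by 85 mm) begins 54 mm behind the grasp point. The pads swing forward as they close: fully open they stand 13 mm farther back than shut.
Start: joints at [-1.2, 0.32, 1.565, -0, 1.257, -0.02], TCP at [0.219, -0.532, 0.25] pointing down, gripper open.
Joint ranges: [-3.11, 3.11], [-0.84, 2.01], [0.21, 2.61], [-1.34, 4.49], [0.05, 2.63], [-2.56, 2.56]. Speed limits (rad/s): [2.57, 2.57, 3.14, 3.14, 3.14, 3.14].

INTERFACE

Orientations are given as [roll, pitch, yaw] about the fixed x, y, z axes, in that order (R = Rz(yaw) Ry(pitch) Rx(roll)).
In Python, from station import readout, camera, camera_params, r gives the robot as it stands. The module is installed in compiled form; this text tells all that it offers.
- The arm moves only by the tool step_arm, never from a script. Its arguments are lists of equal length, an entry for each row: "linear": the shift along the tool's x, y, z each as a share of 800 mm, from -1 to 1, a list of three; "dr": the turn, a rotation vector about the tool's x, y, z each as a share of 180 degrees, from -1 to 1, a list of three; "fingers": the opening, from 0 (shut) to 1 (fully open). In form: {"linear": [[tx, ty, tz], ...], "dr": [[wx, wy, wz], ...], "fingers": [fingers, ...]}. A call has 1 to 10 rows; each row is the pose to reach, as a shift and turn from the pose commanded when the call began, along the tool's axes at that moment, turning the shorter way round; what a row does not reach only later rows make up. A row lasts 1/12 s, in which the tool goes at most 41.7 mm and 7.16 degrees, less where a joint would pass 70% of its speed; a pose out of reach is approached as far as the arm can. A call with a number of a shift or a turn outside -1 to 1 is refused whole. A call with a gripper value outside its range is refused whole. The fingers move at their own pace and stop on an object; the grip force is fixed at half the most. Time passes only in rows, so rows that repeat a pose let the fingers close. It gives the time, the measured TCP pose, the force, the opening and the grip force at its end, in the units of the state.
- readout.get_state(): the state, without advancing time (a new reading comes with each control period).
- camera(name): name is "scene" or "side" or "wrist"; returns (picture, depth): 420x560x3 uint8, blue, green, red; 420x560 float32, m along the optical axis (not along the pixel's ray), 0 where there is no reading.
- camera_params(name): a dict with "camera_matrix" (3x3 intrinsics, pixels), "pose" (4x4, takes a point from camera to world coordinates). Camera axes: x right, y up, looking along -z (the intrinsics and any distortion apply to the point x, -y, -z); pixel columns grow to the right and rows downward; lengths in m; the calibration is good to about 2 mm. A picture is of the moment at which its call begins: read the wrist's pose just before it. camera_params takes no time and is no camera call; for the wrist camera it gives the pose at the moment of the call.
- r.hand_in(): hands the job in; it is judged then, once.
The state is a dict: "clock": time; "joints": joint angles; "qd": joint speeds; "joint_torque": joint torques, N m; "ee_pos": TCP position; "eef_rot": TCP orientation; "contact_force": force on the tool from outside, world axes, zero at the start; "ft_torque": the same for the moment, N m; "finger_gap": opening from 0.0 (shut) to 1.0 (fully open); "grasp_force": force on a finger pad.
Only numpy, scipy, OpenCV 4.12 (cv2) and the standard library are available. Lean on these libraries where they do the work, as an engineer would, in place of code of your own. Each camera call takes 0.05 s, during which the arm holds its last target. There are 200 camera calls.

TASK

The charging dock on the lab bench holds three battery packs behind push-to-release latches. Push the pack with the bar-shaped grip down until its latch lets go and it springs up, then pull it out and set it down (do not drop it) so that it stands upright in the empty tray. Leave the two round-knob packs as they are, latched in their bays.

Things in the scene. Friction and masses are not known exactly. Their poses are not given: they have to be found in the camera images.
- pack_grip (a point): Centre of the wanted pack's black bar grip, 12 (x) x 34 (y) x 28 mm tall, on a white-topped grey body 50 x 36 x 60 mm; 14 mm above body top, 74 mm above underside. z up; 0.16 kg. Latched in a dock bay, it cannot be pulled. Pushed down 8 mm (4 to 9 N of spring; hard stop at 11 mm) it unlatches; let up and a spring lifts it 22 mm above its start, loose. Draw it straight up 35 mm more to clear the bay.
- round1_grip (a point): A pack to leave alone: the same body, with a black round knob (18 mm across and tall) on top; this point is on the knob's axis, 14 mm above the body. It is in another bay behind the same kind of latch: do not press it. The white dock is fixed, 120 (x) x 270 (y) x 85 mm tall, with three bays 85 mm apart along its y; axes of dock and packs agree. Latched bodies stand 5 mm above its deck.
- round2_grip (a point): The same point on the second round-knob pack, alike in every way, latched in the remaining bay of the dock. Leave it alone too.
- tray: Empty grey open tray fixed to the bench, outside 200 (x) x 160 (y) x 25 mm tall, walls and floor 4 mm thick. Origin at the centre of its underside, on the bench; z up.

How it is judged:
On the way, in this order (a step that is already met when the one before it is completed fails the run):
1. the bar-grip pack is pushed down in its bay, at least 4 mm below where it was latched (height (world z) of pack_grip below 0.1 m), for 0.02 s.
2. the bar-grip pack has come up, at least 14 mm above where it was latched (height (world z) of pack_grip above 0.118 m), for 0.1 s.
At the end, for the whole second after the job is handed in: The bar-grip pack stands on the tray's floor inside its walls, upright within 10 degrees and released; both round-knob packs are still latched in their bays, within 10 mm of where they were (x of pack_grip in the frame of tray between -0.095 and 0.095 m and y of pack_grip in the frame of tray between -0.075 and 0.075 m and height (world z) of pack_grip between 0.07 and 0.086 m and angle between pack_grip's own z axis and vertical below 0.175 rad and distance of each of round1_grip, round2_grip from where it was at the start of the episode below 0.01 m); the robot touches nothing.
It fails at once if a round-knob pack is released or shifted by more than 10 mm (distance of any of round1_grip, round2_grip from where it was at the start of the episode above 0.01 m).
It fails at once if the pack is dropped: let go more than 30 mm above the tray's floor (contact force between pack and the fingers below 0.01 N and height (world z) of pack_grip above 0.108 m and horizontal distance between pack_grip and tray below 0.12 m).
It also fails if it takes over 54 s, if anything falls off the work surface, if the arm or the gripper's body presses on something with over 40 N, if the wrist force passes 120 N, or if a joint passes its speed limit or range.

## Working session

There is one attempt and no reset: what is moved stays moved. The work goes in short steps, Python scripts to look and compute and a tool call to move; the robot and the scene stay as the last step left them, time stands still between calls to the robot, and variables do not carry over. Pictures are saved under pics/ and viewed, at most 10 in all, crops included, and the job is handed in when it is done.

Besides the shell and the picture viewer there is one more tool, called after "Emit:" by a JSON object that holds its "name" and its "arguments". step_arm: Moves the arm, as the interface text tells. Its arguments: {"type":"object","properties":{"linear":{"type":"array"},"dr":{"type":"array"},"fingers":{"type":"array"}},"required":["linear","dr","fingers"]}

```bash
mkdir -p pics; cat > h.py <<'E'
import numpy as np, cv2
from station import readout, camera, camera_params, r
def cloud(n):
    p=camera_params(n); im,d=camera(n); K=p["camera_matrix"]; T=np.array(p["pose"])
    v,u=np.mgrid[:d.shape[0],:d.shape[1]]
    c=np.stack([(u-K[0][2])/K[0][0]*d,-(v-K[1][2])/K[1][1]*d,-d],-1)
    return im,d,c@T[:3,:3].T+T[:3,3],T
E
python3 - <<'E'
from h import *
s=readout.get_state(); print({k:np.round(v,3) for k,v in s.items()})
for n in("scene","side"):
    im,d,P,T=cloud(n); cv2.imwrite(f"pics/{n}0.png",im); np.save(n+"P.npy",P); print(n,T.round(3))
E
```

```text
{'clock': np.float64(0.0), 'joints': array([-1.2  ,  0.32 ,  1.566,  0.   ,  1.257, -0.02 ]), 'qd': array([ 0.002,  0.   , -0.   , -0.001, -0.001,  0.   ]), 'joint_torque': array([-1.0000e-03, -4.1552e+01, -2.3416e+01, -0.0000e+00,  8.0000e-03,
       -0.0000e+00]), 'ee_pos': array([ 0.219, -0.531,  0.249]), 'eef_rot': array([-3.14 , -0.   ,  0.391]), 'contact_force': array([0.456, 0.307, 0.122]), 'ft_torque': array([-0.002,  0.017,  0.013]), 'grasp_force': np.float64(0.0), 'finger_gap': np.float64(1.001)}
scene [[ 0.056 -0.668  0.742  1.236]
 [ 0.998  0.036 -0.043 -0.055]
 [ 0.002  0.743  0.669  0.718]
 [ 0.     0.     0.     1.   ]]
side [[-0.828  0.324 -0.458  0.162]
 [-0.56  -0.455  0.692  0.581]
 [ 0.016  0.829  0.559  0.561]
 [ 0.     0.     0.     1.   ]]
```

View pics/scene0.png

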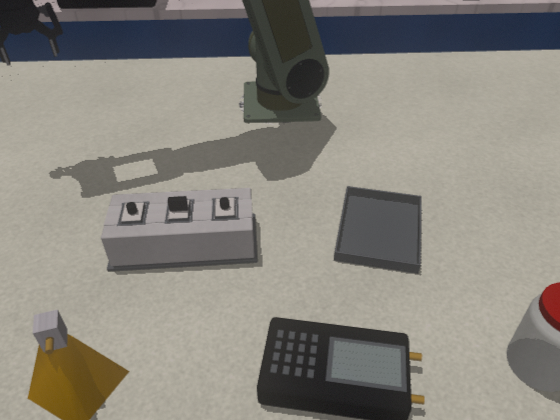

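View pics/side0.png

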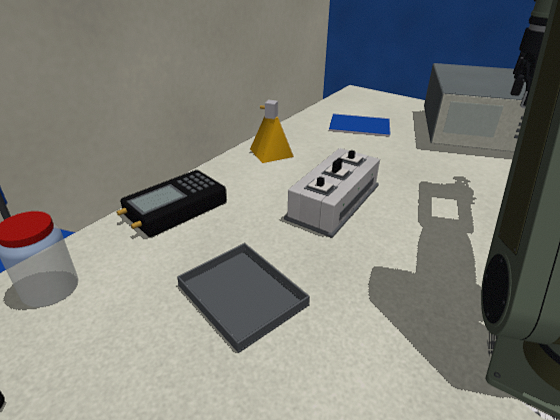

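The scene view shows the bar grip in the middle bay at about (178,205), with knobs at (132,208) and (225,203). The tray is centred near (380,228). The side view agrees, with the bar at (337,166).

```bash
python3 - <<'E'
from h import *
P=np.load("sceneP.npy"); im=cv2.imread("pics/scene0.png"); g=im.max(2)
print(P[205,178],P[208,132],P[203,225],P[228,380],P[240,180])
z=P[...,2]; roi=np.zeros(z.shape,bool); roi[185:270,100:260]=1
m=(roi&(g<60)&(z>.085)).astype(np.uint8)
n,l,st,c=cv2.connectedComponentsWithStats(m)
for i in range(1,n):
    if st[i,4]>15:
        q=P[l==i]; print(st[i],c[i].round(1),q.min(0).round(3),q.max(0).round(3),np.median(q,0).round(3))
        t=q[q[:,2]>q[:,2].max()-.004]; print(' top',len(t),t.mean(0).round(4),t.min(0).round(3),t.max(0).round(3))
d=P[roi&(z>.065)&(z<.092)]; print('dock',cv2.minAreaRect(d[:,:2].astype(np.float32)*1000),np.median(d[:,2]))
roi[:]=0; roi[180:275,330:430]=1
t=P[roi&(z>.018)&(z<.03)&(g<110)]; print('tray',cv2.minAreaRect(t[:,:2].astype(np.float32)*1000),len(t))
E
```

```text
[ 0.54265672 -0.21148959  0.10838195] [ 0.54630517 -0.29401039  0.10828502] [ 0.53958856 -0.12614254  0.10649916] [0.51985871 0.17900822 0.00679581] [ 0.59196831 -0.20862085  0.06728799]
[168 197  20  14 243] [177.2 203.2] [ 0.532 -0.23   0.094] [ 1.236 -0.055  0.718] [ 0.541 -0.213  0.112]
 top 1 [ 1.2356 -0.0552  0.7182] [ 1.236 -0.055  0.718] [ 1.236 -0.055  0.718]
[220 198   9  11  81] [224.1 202.9] [ 0.529 -0.135  0.094] [ 0.544 -0.121  0.112] [ 0.539 -0.128  0.107]
 top 37 [ 0.5357 -0.1287  0.1096] [ 0.529 -0.135  0.108] [ 0.544 -0.122  0.112]
[127 202  10  12  89] [131.3 207.7] [ 0.529 -0.305  0.093] [ 0.548 -0.29   0.111] [ 0.543 -0.296  0.108]
 top 45 [ 0.5397 -0.2974  0.1092] [ 0.529 -0.305  0.108] [ 0.548 -0.29   0.111]
dock ((534.8762817382812, -212.78919982910156), (124.09648895263672, 270.50030517578125), 1.2070451974868774) 0.08510462978272693
tray ((521.7611694335938, 177.2472381591797), (159.57102966308594, 204.9752960205078), 74.89582824707031) 870
```

Emit:
{"name": "step_arm", "arguments": {"linear": [[0.52,-0.215,0],[0.52,-0.215,0],[0.52,-0.215,0],[0.52,-0.215,0],[0.52,-0.215,0],[0.52,-0.215,0],[0.52,-0.215,0],[0.52,-0.215,0],[0.52,-0.215,0],[0.52,-0.215,0]], "dr": [[0,0,-0.383],[0,0,-0.383],[0,0,-0.383],[0,0,-0.383],[0,0,-0.383],[0,0,-0.383],[0,0,-0.383],[0,0,-0.383],[0,0,-0.383],[0,0,-0.383]], "fingers": [0.6,0.6,0.6,0.6,0.6,0.6,0.6,0.6,0.6,0.6]}}

```text
clock: 0.93
ee_pos: [0.5154, -0.2359, 0.25]
eef_rot: [-3.141, -0.0, 1.6]
contact_force: [0.3, -0.7, -0.1]
finger_gap: 0.601
grasp_force: 0.0
```

```bash
cat >> h.py <<'E'
from scipy.spatial.transform import Rotation as R
def go(p,yaw):
    s=readout.get_state(); A=R.from_euler('xyz',s["eef_rot"]); B=R.from_euler('xyz',[np.pi,0,yaw])
    print(s["clock"],s["ee_pos"].round(4),s["eef_rot"].round(4),s["finger_gap"].round(3),s["contact_force"].round(1))
    print("linear",(A.inv().apply(np.array(p)-s["ee_pos"])/.8).round(4),"dr",((A.inv()*B).as_rotvec()/np.pi).round(4))
E
python3 - <<'E'
from h import *
go([.538,-.213,.25],1.594)
E
```

```text
Traceback (most recent call last):
  File "h.py", line 11, in go
    print(s["clock"],s["ee_pos"].round(4),s["eef_rot"].round(4),s["finger_gap"].round(3),s["contact_force"].round(1))
                                                                ^^^^^^^^^^^^^^^^^^^^^
AttributeError: 'float' object has no attribute 'round'
```

Emit:
{"name": "step_arm", "arguments": {"linear": [[0.028,0.028,0],[0.028,0.028,0],[0.028,0.028,0],[0.028,0.028,0]], "dr": [[0,0,0],[0,0,0],[0,0,0],[0,0,0]], "fingers": [0.6,0.6,0.6,0.6]}}

```text
clock: 1.27
ee_pos: [0.5357, -0.215, 0.2498]
eef_rot: [-3.14, 0.0, 1.594]
contact_force: [-0.3, -0.5, 0.8]
finger_gap: 0.599
grasp_force: 0.0
```

```bash
sed -i 's/s\["finger_gap"\].round(3)/s["finger_gap"]/' h.py
python3 - <<'E'
from h import *
go([.538,-.213,.25],1.594)
im,d,P,T=cloud("wrist"); cv2.imwrite("pics/w1.png",im); np.save("wP.npy",P); print(T.round(3)); go([.538,-.213,.25],1.594)
E
```

```text
1.2667 [ 0.5357 -0.215   0.2498] [-3.1401e+00  1.0000e-04  1.5943e+00] 0.5986264987000764 [-0.3 -0.5  0.8]
linear [ 0.0025  0.0029 -0.0002] dr [-0.0005  0.      0.0001]
[[ 1.    -0.022 -0.006  0.533]
 [ 0.023  0.949  0.315 -0.134]
 [-0.001 -0.315  0.949  0.373]
 [ 0.     0.     0.     1.   ]]
1.3167 [ 0.5354 -0.2155  0.25  ] [-3.1405e+00  2.0000e-04  1.5932e+00] 0.6053356206496455 [0.1 0.2 1.1]
linear [0.0031 0.0033 0.    ] dr [-0.0004  0.0001 -0.0003]
```

View pics/w1.png

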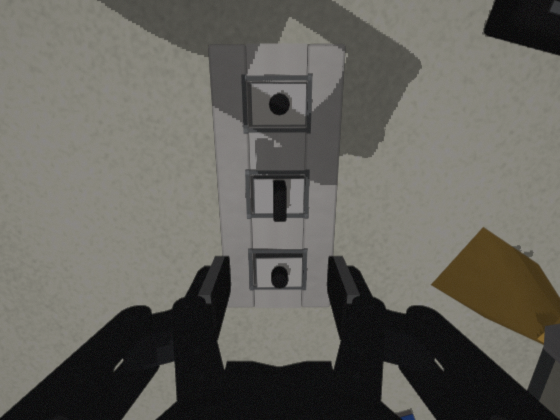

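The wrist view shows the bar at about (280,200), upright in the middle bay and aligned with the tool. The knobs are at (279,103) and (280,276).

```bash
python3 - <<'E'
from h import *
P=np.load("wP.npy"); im=cv2.imread("pics/w1.png"); z=P[...,2]; g=im.max(2)
for a,b,n in((165,235,'bar'),(80,130,'far'),(258,295,'near')):
    roi=np.zeros(z.shape,bool); roi[a:b,258:302]=1
    q=P[roi&(g<70)&(z>.1)&(z<.13)]; t=q[q[:,2]>np.percentile(q[:,2],95)-.003]
    r_=cv2.minAreaRect((t[:,:2]*1000).astype(np.float32)); print(n,len(t),r_,t[:,2].mean())
roi=np.zeros(z.shape,bool); roi[172:216,250:306]=1
q=P[roi&(g>85)&(z>.087)&(z<.094)]; print('body',cv2.minAreaRect((q[:,:2]*1000).astype(np.float32)),np.median(q[:,2]))
E
```

```text
bar 476 ((535.3844604492188, -213.31900024414062), (11.838677406311035, 33.99480438232422), 1.6455011367797852) 0.11868218998386207
far 350 ((532.9851684570312, -128.65879821777344), (16.805391311645508, 16.62607192993164), 0.4318928122520447) 0.10881287462887923
near 205 ((536.9822998046875, -297.62945556640625), (16.3303165435791, 16.580869674682617), 0.9739846587181091) 0.10879548685160584
body ((536.0636596679688, -215.61082458496094), (51.45244598388672, 38.18757247924805), 0.46783825755119324) 0.09168470058517639
```

Emit:
{"name": "step_arm", "arguments": {"linear": [[0.0025,0,0.04],[0.0025,0,0.08],[0.0025,0,0.12],[0.0025,0,0.15],[0.0025,0,0.169],[0.0025,0,0.169],[0.0025,0,0.169]], "dr": [[0,0,0],[0,0,0],[0,0,0],[0,0,0],[0,0,0],[0,0,0],[0,0,0]], "fingers": [0.6,0.6,0.6,0.6,0.6,0.6,0.6]}}

```text
clock: 1.9
ee_pos: [0.5353, -0.2139, 0.1149]
eef_rot: [-3.14, -0.0, 1.592]
contact_force: [0.3, -1.0, 1.2]
finger_gap: 0.599
grasp_force: 0.0
```

Emit:
{"name": "step_arm", "arguments": {"linear": [[0,0,0],[0,0,0],[0,0,0],[0,0,0],[0,0,0],[0,0,0],[0,0,0],[0,0,0]], "dr": [[0,0,0],[0,0,0],[0,0,0],[0,0,0],[0,0,0],[0,0,0],[0,0,0],[0,0,0]], "fingers": [0.1,0,0,0,0,0,0,0]}}

```text
clock: 2.57
ee_pos: [0.5359, -0.2131, 0.1155]
eef_rot: [-3.141, 0.001, 1.594]
contact_force: [-4.1, -1.9, 4.7]
finger_gap: 0.125
grasp_force: 60.5
```

Emit:
{"name": "step_arm", "arguments": {"linear": [[0,0,0.004],[0,0,0.008],[0,0,0.012],[0,0,0.012],[0,0,0.012],[0,0,0.012]], "dr": [[0,0,0],[0,0,0],[0,0,0],[0,0,0],[0,0,0],[0,0,0]], "fingers": [0,0,0,0,0,0]}}

```text
clock: 3.07
ee_pos: [0.5359, -0.2131, 0.1055]
eef_rot: [-3.141, 0.0, 1.594]
contact_force: [-4.5, -3.4, 5.1]
finger_gap: 0.131
grasp_force: 60.3
```

Emit:
{"name": "step_arm", "arguments": {"linear": [[0,0,-0.008],[0,0,-0.016],[0,0,-0.024],[0,0,-0.032],[0,0,-0.036],[0,0,-0.036],[0,0,-0.036]], "dr": [[0,0,0],[0,0,0],[0,0,0],[0,0,0],[0,0,0],[0,0,0],[0,0,0]], "fingers": [0,0,0,0,0,0,0]}}

```text
clock: 3.65
ee_pos: [0.5364, -0.2127, 0.135]
eef_rot: [3.141, -0.0, 1.594]
contact_force: [-4.2, -0.3, 6.6]
finger_gap: 0.132
grasp_force: 60.8
```

```bash
python3 - <<'E'
from h import *
im,d,P,T=cloud("side"); cv2.imwrite("pics/s2.png",cv2.resize(im[120:260,260:420],None,fx=3,fy=3))
E
```

```text
(no output)
```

View pics/s2.png

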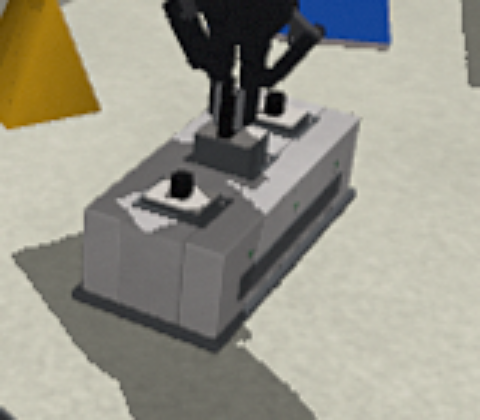

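The crop shows the pack raised above the deck and held in the fingers at about (232,140). Both knob packs are still seated.

Emit:
{"name": "step_arm", "arguments": {"linear": [[0,0,-0.015],[0,0,-0.03],[0,0,-0.05],[0,0,-0.07],[0,0,-0.09],[0,0,-0.11],[0,0,-0.13],[0,0,-0.144],[0,0,-0.144],[0,0,-0.144]], "dr": [[0,0,0],[0,0,0],[0,0,0],[0,0,0],[0,0,0],[0,0,0],[0,0,0],[0,0,0],[0,0,0],[0,0,0]], "fingers": [0,0,0,0,0,0,0,0,0,0]}}

```text
clock: 4.53
ee_pos: [0.5371, -0.2126, 0.2493]
eef_rot: [3.14, -0.0, 1.594]
contact_force: [-0.7, 0.9, -2.3]
finger_gap: 0.125
grasp_force: 59.6
```

```bash
python3 - <<'E'
from h import *
im,d,P,T=cloud("scene"); cv2.imwrite("pics/s3.png",im[100:300,80:440])
go([.522,.177,.25],1.594)
E
```

```text
4.5833 [ 0.5364 -0.2125  0.2485] [-3.1415e+00 -9.0000e-04  1.5941e+00] 0.12450593523372375 [-0.3  0.2 -1.5]
linear [ 0.4871 -0.0067 -0.0015] dr [-0.     -0.0003  0.    ]
```

View pics/s3.png

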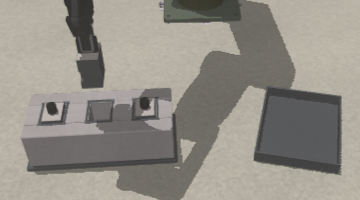

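The crop shows the pack held clear above the empty middle bay at about (92,68), with both knobs in place. Next I move it over the tray.

Emit:
{"name": "step_arm", "arguments": {"linear": [[0.03,0,0],[0.07,-0.001,0],[0.115,-0.002,0],[0.165,-0.003,0],[0.22,-0.004,0],[0.275,-0.005,0],[0.33,-0.006,0],[0.385,-0.0067,0],[0.43,-0.0067,0],[0.46,-0.0067,0]], "dr": [[0,0,0],[0,0,0],[0,0,0],[0,0,0],[0,0,0],[0,0,0],[0,0,0],[0,0,0],[0,0,0],[0,0,0]], "fingers": [0,0,0,0,0,0,0,0,0,0]}}

```text
clock: 5.42
ee_pos: [0.5213, 0.1586, 0.248]
eef_rot: [-3.14, -0.001, 1.596]
contact_force: [0.4, -0.4, -1.8]
finger_gap: 0.127
grasp_force: 59.4
```

Emit:
{"name": "step_arm", "arguments": {"linear": [[0.015,-0.007,0],[0.027,-0.014,0],[0.027,-0.014,0],[0.027,-0.014,0]], "dr": [[0,0,0],[0,0,0],[0,0,0],[0,0,0]], "fingers": [0,0,0,0]}}

```text
clock: 5.75
ee_pos: [0.5102, 0.1755, 0.249]
eef_rot: [-3.141, 0.001, 1.594]
contact_force: [-0.4, -0.2, -1.6]
finger_gap: 0.125
grasp_force: 59.5
```

```bash
python3 - <<'E'
from h import *
im,d,P,T=cloud("wrist"); cv2.imwrite("pics/w4.png",im)
q=P[(P[...,2]>.05)&(P[...,2]<.22)&(np.hypot(P[...,0]-.522,P[...,1]-.177)<.05)]; print(len(q),q.min(0) if len(q) else 0)
im,d,P,T=cloud("side")
q=P[(P[...,2]>.08)&(P[...,2]<.215)&(np.hypot(P[...,0]-.522,P[...,1]-.177)<.06)]; print('bottom z',np.percentile(q[:,2],[0,1,2,5]))
go([.522,.177,.10],1.594)
E
```

```text
2319 [0.48296055 0.18583619 0.16365123]
bottom z [0.16299973 0.1639802  0.1645237  0.16638405]
5.85 [0.5108 0.1749 0.2494] [3.1415e+00 7.0000e-04 1.5926e+00] 0.12782416297045426 [-0.1 -0.6 -1.5]
linear [0.0025 0.0141 0.1867] dr [ 0.      0.0002 -0.0005]
```

View pics/w4.png

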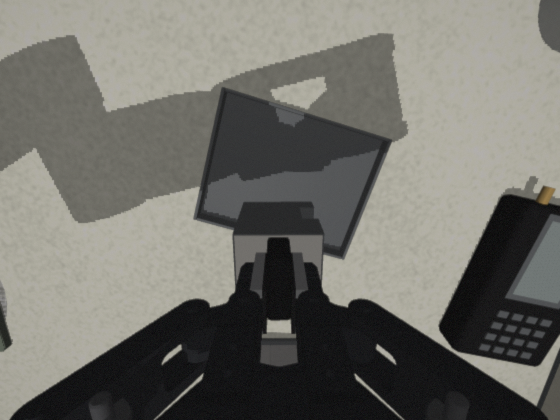

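The wrist view shows the pack hanging upright in the jaws over the tray, which is turned about 15°. The pack's underside measures z = 0.164, so it should reach the floor at a TCP height of about 0.0895.

Emit:
{"name": "step_arm", "arguments": {"linear": [[0.002,0.014,0.02],[0.002,0.014,0.05],[0.002,0.014,0.08],[0.002,0.014,0.11],[0.002,0.014,0.14],[0.002,0.014,0.165],[0.002,0.014,0.18],[0.002,0.014,0.19],[0.002,0.014,0.192],[0.002,0.014,0.192]], "dr": [[0,0,0],[0,0,0],[0,0,0],[0,0,0],[0,0,0],[0,0,0],[0,0,0],[0,0,0],[0,0,0],[0,0,0]], "fingers": [0,0,0,0,0,0,0,0,0,0]}}

```text
clock: 6.68
ee_pos: [0.5222, 0.1774, 0.0959]
eef_rot: [-3.142, 0.0, 1.593]
contact_force: [-0.7, 1.2, -1.9]
finger_gap: 0.125
grasp_force: 59.4
```

Emit:
{"name": "step_arm", "arguments": {"linear": [[0,0,0.0015],[0,0,0.003],[0,0,0.0045],[0,0,0.0055],[0,0,0.0055],[0,0,0.0055]], "dr": [[0,0,0],[0,0,0],[0,0,0],[0,0,0],[0,0,0],[0,0,0]], "fingers": [0,0,0,0,0,0]}}

```text
clock: 7.18
ee_pos: [0.5218, 0.1782, 0.0917]
eef_rot: [3.141, -0.0, 1.594]
contact_force: [0.5, -0.3, -1.2]
finger_gap: 0.128
grasp_force: 59.4
```

Not in contact yet, so I lower in small steps.

Emit:
{"name": "step_arm", "arguments": {"linear": [[0,0,0.001],[0,0,0.002],[0,0,0.0025],[0,0,0.0025],[0,0,0.0025]], "dr": [[0,0,0],[0,0,0],[0,0,0],[0,0,0],[0,0,0]], "fingers": [0,0,0,0,0]}}

```text
clock: 7.6
ee_pos: [0.5219, 0.1782, 0.09]
eef_rot: [3.141, -0.0, 1.594]
contact_force: [-2.1, -0.8, 4.9]
finger_gap: 0.124
grasp_force: 60.3
```

Emit:
{"name": "step_arm", "arguments": {"linear": [[0,0,0],[0,0,0],[0,0,0],[0,0,0],[0,0,0],[0,0,0]], "dr": [[0,0,0],[0,0,0],[0,0,0],[0,0,0],[0,0,0],[0,0,0]], "fingers": [0.3,0.5,0.5,0.5,0.5,0.5]}}

```text
clock: 8.1
ee_pos: [0.5218, 0.1781, 0.0894]
eef_rot: [-3.142, 0.0, 1.594]
contact_force: [-0.0, -0.6, 0.8]
finger_gap: 0.5
grasp_force: 0.0
```

Emit:
{"name": "step_arm", "arguments": {"linear": [[0,0,-0.02],[0,0,-0.05],[0,0,-0.09],[0,0,-0.13],[0,0,-0.17],[0,0,-0.2],[0,0,-0.2],[0,0,-0.2],[0,0,-0.2]], "dr": [[0,0,0],[0,0,0],[0,0,0],[0,0,0],[0,0,0],[0,0,0],[0,0,0],[0,0,0],[0,0,0]], "fingers": [0.5,0.5,0.5,0.5,0.5,0.5,0.5,0.5,0.5]}}

```text
clock: 8.85
ee_pos: [0.5212, 0.1779, 0.2486]
eef_rot: [-3.14, 0.001, 1.594]
contact_force: [-0.6, 0.5, -0.5]
finger_gap: 0.497
grasp_force: 0.0
```

```bash
python3 - <<'E'
from h import *
im,d,P,T=cloud("scene"); cv2.imwrite("pics/s5.png",cv2.resize(im[100:300,80:440],None,fx=2,fy=2))
E
```

```text
(no output)
```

View pics/s5.png

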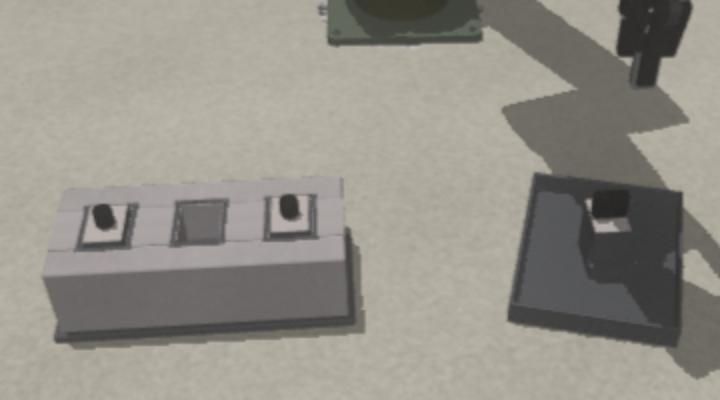

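The pack stands upright in the tray at about (608,230), and the gripper is clear of it. Both knob packs are in place at (103,215) and (290,208).

```bash
python3 -c "
from h import *
print(r.hand_in())"
```

```text
the job is handed in; nothing more can be done
None
```

I pushed the bar-grip pack until its latch released, pulled it out and set it upright in the tray. Both round-knob packs look untouched in the last picture, and I handed the job in at about 9 s; the hand-in gave no verdict.

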